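Hold the test load on a bearing play fixture

TASK

Take the bearing to its test load for the play check: slide the red transport lock knob over to its end stop at the green mark, then pull the black upright grip out against its spring until the red pointer stands at the green setting clip on the scale. Keep it there while the dial gauge is read: the program finishes with the gripper still holding the grip at the clip. Never pull the pointer into the red end of the scale, and leave the loose things on the table undisturbed.

Things in the scene. Friction and masses are not known exactly. Their poses are not given: they have to be found in the camera images.
- play_fixture: bearing play fixture, fixed right of the yellow basket, turned up to 0.3 rad: base plate 365 x 160 x 14 mm, blue spring housing (top 70 mm up), behind it bearing and dial gauge (lower; not handled), in front slide and scale. Origin: on the table under the pull axis, 205 mm from the plate's front edge, 98 mm from its right edge. x from the slide to the bearing (away from the robot), y left, z up
- lock_knob (a point): middle of the red lock knob: ribbed upright cylinder, 20 mm diameter, from 75.5 to 104.5 mm above the table, on top of the blue housing; this point 92.5 mm above the table. It slides only along the fixture's y, at x = -20 mm in its frame, y = -13 mm (locked, red mark) to +13 mm (free, green mark); 95 mm behind the black grip's home place
- transport_lock (a joint): travel of the lock knob along the fixture's +y (left): starts at 0 to 0.005 m (locked, red mark), end stop at 0.026 m (free, green mark). About 1.5 N of friction; it stays where it is left. Until it is about 0.022 m over, its pin stands in the drawbar's notch and the slide cannot be pulled
- pull_slide (a joint): travel of the slide along the fixture's -x (towards the robot): 0 is home, stop at 0.066 m; the red end of the scale begins at 0.060 m. A spring pulls it home: about 5 N at 0, 2.2 N more for each 10 mm; it goes back when let go
- slide_grip (a point): black upright grip on the slide: 18 mm thick along the fixture's x, 36 mm wide along its y, edges rounded, from 57 to 113 mm above the table; the carriage under it (30 x 36 mm) reaches up to 61 mm. 45 mm free towards the housing. This point: on the grip's axis, 98 mm above the table. Axes as the fixture's; at home at x = -115 mm, y = 0 in its frame
- pointer_tip (a point): end of the slide's red pointer, a 3 mm wide bar that points along the fixture's -y to the scale; same fixture x as the grip's axis, 64.5 mm to its right (-y), 32 mm above the table. It moves with the slide
- clip_centre (a point): top of the green setting clip, 10 mm wide along the fixture's x, fixed on the white scale 64.5 mm right (-y) of the pull axis, 24 to 46 mm along -x from the pointer's home place. The pointer is at the clip when both have the same x in the fixture's frame. The scale has a short line each 5 mm, a long one each 10 mm
- micrometer: loose green micrometer, 130 x 61 x 16 mm, lying at the front left; leave it
- screwdriver: loose red screwdriver, 209 mm long, 31 mm thick, lying at the front left; leave it
- marker: loose blue marker pen, 137 mm long, 18 mm thick, lying at the front right; leave it
- bearing_a: loose bearing, 29 mm diameter, 10 mm high, lying in front of the yellow basket's right corner; leave it

How it is judged:
By the outcome, as a careful person would: the job done as asked, in the order asked, and still so for the second after the job is handed in, while the arm keeps its last pose, push and grip.
It also fails if it takes over 40 s, if anything falls off the work surface, if the arm or the gripper's body presses on something with over 40 N, if the wrist force passes 120 N, or if a joint passes its speed limit or range.

ROBOT

A 6-joint arm with a two-finger parallel gripper is mounted at the origin on a cart in front of the work surface, level with it; the furniture and walls round the work are solid. World frame = base frame: x ahead of the robot, y to its left, z up, the work surface at z = 0. Lengths are in m, angles in rad, forces in N, time in s.
With the tool pointing down it reaches from about 0.3 to 0.875 m from the base axis. Payload 6.4 kg.
Tool frame: the origin (TCP) lies midway between the tips of the shut fingers; the grasp point (between the pads) lies 19 mm behind it (r.tcp_to_grasp is the distance from the TCP to the grasp point, in m); z points along the fingers, y is the direction in which the jaws open and shut (so a half turn about z gives the same grasp; the last joint's range is limited). The gripper opens to 88 mm and grips with 3 to 60 N. Pads are 18 mm wide; open, the fingers measure 123 mm over their backs; the gripper's body (75 mm by 187 mm) begins 45 mm behind the grasp point.
Start: joints at [-1.527, 0.181, 1.607, -0, 1.354, -0.206], TCP at [0.142, -0.557, 0.239] pointing down, gripper open.
Joint ranges: [-2.99, 2.99], [-0.89, 2.07], [0.3, 2.58], [-1.14, 4.28], [0, 2.63], [-3.12, 3.12]. Speed limits (rad/s): [2.57, 2.57, 3.01, 3.14, 3.14, 3.14].

INTERFACE

Orientations are given as [roll, pitch, yaw] about the fixed x, y, z axes, in that order (R = Rz(yaw) Ry(pitch) Rx(roll)).
In Python, from cell import r, read_camera, nets gives the robot as it stands.
- The arm moves only by the tool move_arm, never from a script. Its arguments are lists of equal length, an entry for each row: "linear": the shift along the tool's x, y, z in cm, a list of three; "rot": the turn, a rotation vector about the tool's x, y, z in degrees, a list of three. A call has exactly 10 rows; each row is the pose to reach, as a shift and turn from the pose commanded when the call began, along the tool's axes at that moment; what a row does not reach only later rows make up. A row lasts 1/12 s, in which the tool goes at most 41.7 mm and 7.16 degrees, less where a joint would pass 70% of its speed; a pose out of reach is approached as far as the arm can. A call with a gripper value outside its range is refused whole. "hand" is the opening, from 0 (shut) to 1 (fully open), set as the call begins (left out, the last holds). The fingers move at their own pace and stop on an object; the grip force is fixed at half the most. Time passes only in rows, so rows that repeat a pose let the fingers close, or fill a call up. It gives the time, the measured TCP pose, the force and the opening at its end, in the units of the state.
- r.get_state(): the state, without advancing time (a new reading comes with each control period).
- read_camera(name): name is "side" or "top" or "wrist"; returns a dict with "img" (420x560x3 uint8, red, green, blue), "camera_matrix" (3x3 intrinsics, pixels), "extrinsics" (4x4, takes a point from camera to world coordinates). Camera axes: x right, y up, looking along -z (the intrinsics and any distortion apply to the point x, -y, -z); pixel columns grow to the right and rows downward; lengths in m; the calibration is good to about 2 mm. A picture is of the moment at which its call begins. There is no depth.
- r.close_job(): hands the job in, once; it reports no verdict.
Trained networks look in the newest picture that a camera, given by its name, has taken for a name from the list of things; names that differ only in an ending like _2 or _b are one class to them, and where a whole thing is asked for, a point or a joint stands for the part that bears it (a point fixed in the world has none). Each returns a list of dicts, best first, with "confidence" (0 to 1); they miss things now and then, are a little off and sometimes report something else, mostly with a low value. They report only what shows in the picture. A call takes as long as a camera call.
- nets.outline_of(camera, thing): "region" (420x560 bool, what is visible of it) and "rect" ([left, top, right, bottom] in pixels, round what is visible of it).
The state is a dict: "time": time; "joints": joint angles; "qd": joint speeds; "tau": joint torques, N m; "tcp_pos": TCP position; "eef_rot": TCP orientation; "ft_force": force on the tool from outside, world axes, zero at the start; "ft_torque": the same for the moment, N m; "width": finger opening in m.
Only numpy, scipy, OpenCV 4.12 (cv2) and the standard library are available. Lean on these libraries where they do the work, as an engineer would, in place of code of your own. Each camera call takes 0.05 s, during which the arm holds its last target.

## Working session

There is one attempt and no reset: what is moved stays moved. The work goes in short steps, Python scripts to look and compute and a tool call to move; the robot and the scene stay as the last step left them, time stands still between calls to the robot, and variables do not carry over. Pictures are saved under pics/ and viewed, and the job is handed in when it is done.

Besides the shell and the picture viewer there is one more tool, called after "Call:" as name(argument=value, ...) on one line, values as JSON. move_arm: Moves the arm, as the interface text tells. Its arguments: {"type":"object","properties":{"linear":{"type":"array"},"rot":{"type":"array"},"hand":{"type":"number"}},"required":["linear","rot"]}

```bash
ls; mkdir -p pics
python3 - <<'E'
from cell import r, read_camera, nets
import cv2,numpy as np,pickle
print(r.get_state(), r.tcp_to_grasp)
d={}
for n in("side","top","wrist"):
    c=read_camera(n); d[n]=c
    cv2.imwrite(f"pics/{n}0.png",c["img"][:,:,::-1]); print(n,c["camera_matrix"].tolist(),np.round(c["extrinsics"],4).tolist(),[k for k in c])
    for t in("play_fixture","lock_knob","slide_grip","pointer_tip","clip_centre"):
        try:
            o=nets.outline_of(n,t); print(t,[(round(x["confidence"],2),[int(v) for v in x["rect"]]) for x in o[:2]])
        except Exception as e: print(t,e)
pickle.dump(d,open("d0.pkl","wb"))
E
```

```text
pics
{'time': 0.0, 'joints': array([-1.52727182e+00,  1.81534481e-01,  1.60794611e+00, -2.05564821e-05,
        1.35377560e+00, -2.06287670e-01]), 'qd': array([-0.0002429 ,  0.00035477, -0.00157363,  0.00185602, -0.00071103,
        0.00066989]), 'tau': array([-9.10991512e-04, -4.33874559e+01, -3.41850293e+01,  7.01505225e-02,
        3.83097993e-02, -1.43017123e-04]), 'tcp_pos': array([ 0.14214794, -0.55663395,  0.23784372]), 'eef_rot': array([-3.13996027e+00, -3.21097933e-04,  2.49816357e-01]), 'ft_force': array([ 0.12448964, -0.1175197 ,  1.01400644]), 'ft_torque': array([ 0.03259315, -0.01672127, -0.03434418]), 'width': 0.0879990697166838} 0.0187
side [[454.6183002219741, 0.0, 275.81029764485805], [0.0, 454.6183002219741, 214.5556033565924], [0.0, 0.0, 1.0]] [[-0.9157, 0.1616, -0.3678, -0.0015], [-0.4018, -0.3584, 0.8427, 1.106], [0.0044, 0.9195, 0.3932, 0.6166], [0.0, 0.0, 0.0, 1.0]] ['img', 'camera_matrix', 'extrinsics']
play_fixture [(0.71, [210, 188, 310, 239])]
lock_knob [(0.57, [246, 190, 251, 199])]
slide_grip [(0.52, [259, 191, 279, 220])]
pointer_tip [(0.93, [259, 190, 2
[... 176 characters left out ...]
96, 0.986, -0.1639, 0.2838], [-0.9993, -0.0328, -0.0168, -0.025], [-0.0219, 0.1633, 0.9863, 1.2378], [0.0, 0.0, 0.0, 1.0]] ['img', 'camera_matrix', 'extrinsics']
play_fixture []
lock_knob [(0.52, [331, 132, 339, 146])]
slide_grip [(0.85, [309, 158, 336, 187])]
pointer_tip [(0.53, [310, 160, 336, 185])]
clip_centre [(0.56, [341, 193, 352, 199])]
wrist [[340.0381231184368, 0.0, 285.92364453092506], [0.0, 340.0381231184368, 213.55870463531312], [0.0, 0.0, 1.0]] [[0.248, 0.9204, 0.3022, 0.2206], [-0.9688, 0.2355, 0.0777, -0.5373], [0.0003, -0.312, 0.9501, 0.3836], [0.0, 0.0, 0.0, 1.0]] ['img', 'camera_matrix', 'extrinsics']
play_fixture []
lock_knob []
slide_grip []
pointer_tip []
clip_centre []
```

View pics/top0.png

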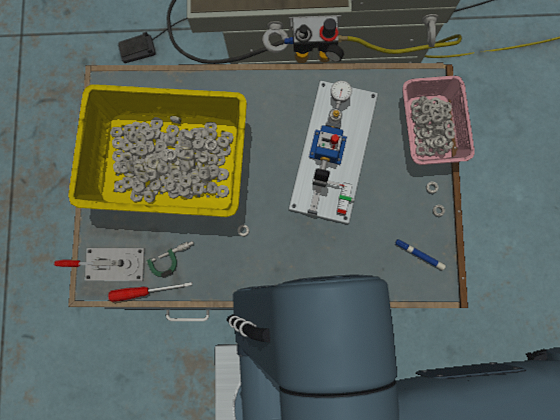

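View pics/side0.png

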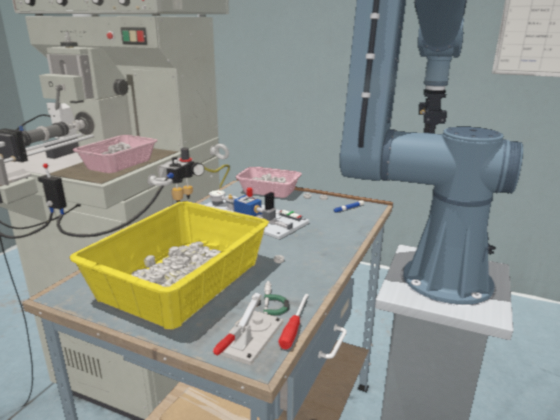

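Run:
```python
import cv2
a=cv2.imread("pics/top0.png")[90:240,260:400]; cv2.imwrite("pics/topz.png",cv2.resize(a,None,fx=4,fy=4,interpolation=cv2.INTER_CUBIC))
a=cv2.imread("pics/side0.png")[170:260,190:330]; cv2.imwrite("pics/sidez.png",cv2.resize(a,None,fx=5,fy=5,interpolation=cv2.INTER_CUBIC))
```

```text
(no output)
```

View pics/topz.png

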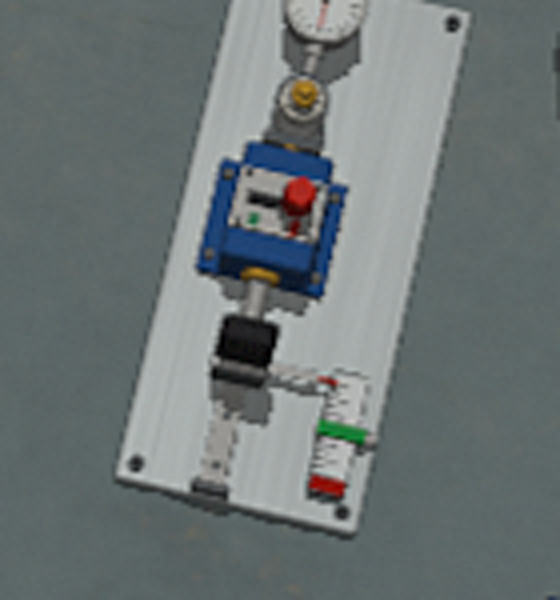

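View pics/sidez.png

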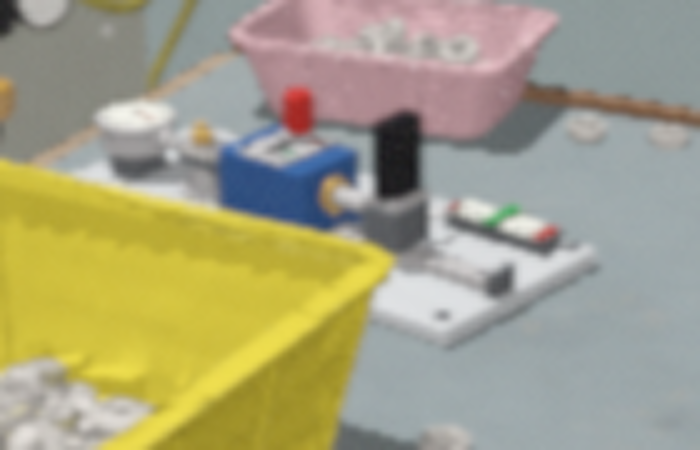

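The top view shows the fixture rotated clockwise. The knob sits near (335,138) at the red mark, the grip near (322,173), the pointer tip near (344,186), and the green clip near (345,198).

```bash
cat > h.py <<'E'
import numpy as np,cv2
def proj(c,P):
    E=c["extrinsics"];P=np.atleast_2d(P);p=(P-E[:3,3])@E[:3,:3]
    K=c["camera_matrix"];return np.c_[K[0,0]*p[:,0]/-p[:,2]+K[0,2],K[1,1]*-p[:,1]/-p[:,2]+K[1,2]]
def ray(c,uv,z):
    E=c["extrinsics"];K=c["camera_matrix"]
    d=E[:3,:3]@np.array([(uv[0]-K[0,2])/K[0,0],-(uv[1]-K[1,2])/K[1,1],-1]);return E[:3,3]+d*(z-E[2,3])/d[2]
def fw(pose,P):
    x,y,t=pose[:3];P=np.atleast_2d(P);c,s=np.cos(t),np.sin(t)
    return np.c_[x+c*P[:,0]-s*P[:,1],y+s*P[:,0]+c*P[:,1],P[:,2]]
E
python3 - <<'E'
import pickle,numpy as np,cv2
from h import *
from scipy.optimize import least_squares
d=pickle.load(open("d0.pkl","rb"));c=d["top"]
z=lambda u,v:(260+(u-1.5)/4,90+(v-1.5)/4)
uv=np.array([z(118,480),z(356,534),z(470,15),(321,81)])
F=np.array([[-205,62,14],[-205,-98,14],[160,-98,14],[160,62,14]])/1e3
s=least_squares(lambda p:(proj(c,fw(p,F))-uv).ravel(),[.6,-.1,-.2],loss="soft_l1")
print(s.x,s.fun.round(2))
im=c["img"][:,:,::-1].copy();im=cv2.resize(im[70:240,260:400],None,fx=4,fy=4,interpolation=cv2.INTER_CUBIC)
pts=np.array([[-115,0,113],[-115,-64.5,32],[-20,-13,104.5],[-20,13,75],[-115-24,-64.5,32],[-115-46,-64.5,32],[-175,-64.5,32],*(F*1e3)])/1e3
q=proj(c,fw(s.x,pts));print(q.round(1))
for u,v in q: cv2.circle(im,(int((u-260+.5)*4),int((v-70+.5)*4)),4,(255,0,255),1)
cv2.imwrite("pics/fit.png",im)
# side
im=cv2.resize(d["side"]["img"][170:260,190:330,::-1],None,fx=5,fy=5,interpolation=cv2.INTER_CUBIC)
for u,v in proj(d["side"],fw(s.x,pts)): cv2.circle(im,(int((u-190+.5)*5),int((v-170+.5)*5)),4,(255,0,255),1)
cv2.imwrite("pics/fits.png",im)
E
```

```text
[ 0.66705095 -0.15377895 -0.27049638] [-0.65  0.08  0.49  1.04  1.2  -0.3  -0.91 -0.79]
[[322.6 173.1]
 [344.8 186.3]
 [336.2 138.4]
 [324.8 139.7]
 [342.7 195.3]
 [340.9 203.5]
 [339.7 208.8]
 [288.5 209.7]
 [349.1 224.2]
 [378.3  93.1]
 [320.1  80.2]]
```

View pics/fit.png

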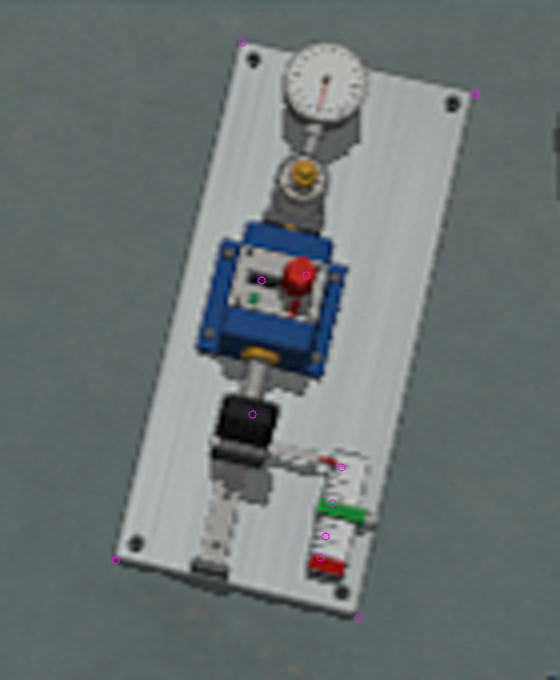

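View pics/fits.png

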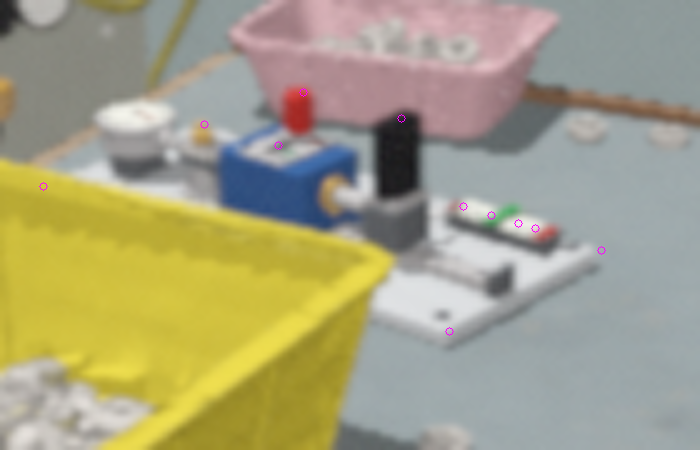

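```bash
cat >> h.py <<'E'
from scipy.spatial.transform import Rotation as Ro
POSE=np.array([0.66705,-0.15378,-0.2705])
def delta(pos,rpy,st):
    R0=Ro.from_euler("xyz",st["eef_rot"]);R1=Ro.from_euler("xyz",rpy)
    print("lin cm",(R0.inv().apply(np.array(pos)-st["tcp_pos"])*100).round(2),"rot deg",np.degrees((R0.inv()*R1).as_rotvec()).round(2))
E
python3 - <<'E'
from h import *
from cell import r
p=fw(POSE,[-.070,0,.24])[0];print(p)
delta(p,[np.pi,0,POSE[2]+np.pi/2],r.get_state())
E
```

```text
[ 0.59959538 -0.13507507  0.24      ]
lin cm [ 54.76 -29.59  -0.13] rot deg [  0.     0.   -60.19]
```

Call:
move_arm(linear=[[54.76,-29.59,-0.13],[54.76,-29.59,-0.13],[54.76,-29.59,-0.13],[54.76,-29.59,-0.13],[54.76,-29.59,-0.13],[54.76,-29.59,-0.13],[54.76,-29.59,-0.13],[54.76,-29.59,-0.13],[54.76,-29.59,-0.13],[54.76,-29.59,-0.13]], rot=[[0,0,-60.2],[0,0,-60.2],[0,0,-60.2],[0,0,-60.2],[0,0,-60.2],[0,0,-60.2],[0,0,-60.2],[0,0,-60.2],[0,0,-60.2],[0,0,-60.2]])

```text
time: 1.73
tcp_pos: [0.4497, -0.273, 0.2399]
eef_rot: [3.141, 0.0, 1.304]
ft_force: [1.2, -0.8, 0.2]
width: 0.0881
```

```bash
cat > go.py <<'E'
import sys
from h import *
from cell import r
a=[float(v) for v in sys.argv[1:4]]
s=r.get_state();print(s["time"],s["tcp_pos"].round(4),s["eef_rot"].round(3),s["ft_force"].round(1),round(s["width"],4),s["joints"].round(2))
t=POSE[2];R=Ro.from_euler("z",-t);print("fix tcp mm",(R.apply(s["tcp_pos"]-np.array([*POSE[:2],0]))*1000).round(1))
delta(fw(POSE,np.array(a)/1e3)[0],[np.pi,0,t+np.pi/2],s)
E
python3 go.py -70 0 240
```

```text
1.7333 [ 0.4497 -0.273   0.2399] [3.141 0.    1.304] [ 1.2 -0.8  0.2] 0.0881 [-0.77  0.07  1.73 -0.    1.34 -0.5 ]
fix tcp mm [-177.6 -173.   239.9]
lin cm [ 1.726e+01  1.082e+01 -1.000e-02] rot deg [0.04 0.02 0.18]
```

Call:
move_arm(linear=[[17.26,10.82,0],[17.26,10.82,0],[17.26,10.82,0],[17.26,10.82,0],[17.26,10.82,0],[17.26,10.82,0],[17.26,10.82,0],[17.26,10.82,0],[17.26,10.82,0],[17.26,10.82,0]], rot=[[0,0,0],[0,0,0],[0,0,0],[0,0,0],[0,0,0],[0,0,0],[0,0,0],[0,0,0],[0,0,0],[0,0,0]])

```text
time: 2.57
tcp_pos: [0.598, -0.1384, 0.2397]
eef_rot: [-3.142, 0.0, 1.299]
ft_force: [-0.7, -0.2, -0.1]
width: 0.0879
```

```bash
cat > snap.py <<'E'
import sys,pickle,cv2
from cell import read_camera
n=sys.argv[1]
for k in sys.argv[2:]:
    c=read_camera(k);pickle.dump(c,open(f"{k}_{n}.pkl","wb"));cv2.imwrite(f"pics/{k}_{n}.png",c["img"][:,:,::-1])
E
python3 snap.py 1 wrist; python3 go.py -20 -13 100
```

```text
2.6167 [ 0.598  -0.1384  0.2398] [3.142 0.    1.298] [-0.6 -0.3  0.4] 0.0881 [-0.42  0.27  1.5  -0.    1.37 -0.15]
fix tcp mm [-70.6  -3.6 239.8]
lin cm [-0.93  5.06 13.98] rot deg [ 0.    0.01 -0.1 ]
```

View pics/wrist_1.png

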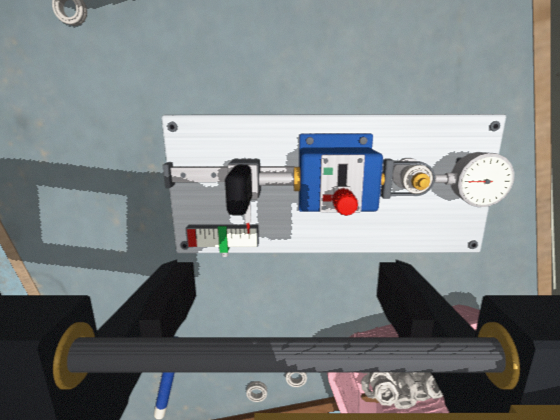

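Run:
```python
import pickle,cv2
from h import *
c=pickle.load(open("wrist_1.pkl","rb"));im=c["img"][:,:,::-1]
cv2.imwrite("pics/wz1.png",cv2.resize(im[205:265,170:290],None,fx=6,fy=6,interpolation=cv2.INTER_CUBIC))
g=cv2.cvtColor(im,cv2.COLOR_BGR2GRAY)
# edges: threshold white plate
m=(cv2.cvtColor(im.copy(),cv2.COLOR_BGR2HSV)); w=((m[...,2]>185)&(m[...,1]<30)).astype(np.uint8)
def edge(pts,axis):
    return np.array(pts,float)
L=[];T=[];B=[];Rr=[]
for v in range(118,160): L.append((np.argmax(w[v,140:])+140-.5,v))
for u in range(190,480):
    if w[100:200,u].any():T.append((u,np.argmax(w[100:,u])+100-.5))
for u in [*range(300,460)]:
    col=w[180:262,u]; k=np.nonzero(col)[0]
    if len(k):B.append((u,k[-1]+180+.5))
for v in range(125,240): k=np.nonzero(w[v,470:530])[0]; Rr.append((k[-1]+470+.5,v)) if len(k) else 0
ls=[]
for q in (L,T,Rr,B):
    vx,vy,x,y=cv2.fitLine(np.array(q,np.float32),cv2.DIST_HUBER,0,.01,.01).ravel();ls.append(np.cross([x,y,1],[x+vx,y+vy,1]))
    n=ls[-1]/np.hypot(*ls[-1][:2]);print(len(q),np.abs(np.c_[np.array(q),np.ones(len(q))]@n).round(1).max(),np.median(np.abs(np.c_[np.array(q),np.ones(len(q))]@n)))
X=lambda a,b:(lambda p:p[:2]/p[2])(np.cross(a,b))
uv=np.array([X(ls[0],ls[1]),X(ls[0],ls[3]),X(ls[2],ls[3]),X(ls[2],ls[1])]);print(uv.round(1))
F=np.array([[-205,62,14],[-205,-98,14],[160,-98,14],[160,62,14]])/1e3
from scipy.optimize import least_squares
s=least_squares(lambda p:(proj(c,fw(p,F))-uv).ravel(),POSE);print(s.x,s.fun.round(2))
ct=pickle.load(open("d0.pkl","rb"))["top"]
pts=np.array([[-115,0,113],[-115,-64.5,32],[-20,-13,104.5],[-20,13,71],[-139,-64.5,32],[-161,-64.5,32],[-175,-64.5,32]])/1e3
o=cv2.resize(im[100:265,150:520],None,fx=2,fy=2)
for u,v in np.r_[proj(c,fw(s.x,pts)),uv]: cv2.circle(o,(int((u-150+.5)*2),int((v-100+.5)*2)),3,(255,0,255),1)
cv2.imwrite("pics/wfit.png",o)
print(proj(c,fw(s.x,pts)).round(1))
```

```text
42 0.7 0.2665625705592447
290 0.0 0.0
115 18.3 1.5984546781509152
160 1.0 0.0
[[160.8 114.5]
 [177.1 252.5]
 [480.6 252.5]
 [507.8 114.5]]
[ 0.6703941  -0.15142198 -0.27101871] [-0.73 -0.48 -1.49  1.14  0.97  1.06  1.19 -0.63]
[[235.5 196.2]
 [248.5 233. ]
 [347.8 208.1]
 [343.1 170.8]
 [226.9 233. ]
 [207.1 233. ]
 [194.6 233. ]]
```

View pics/wfit.png

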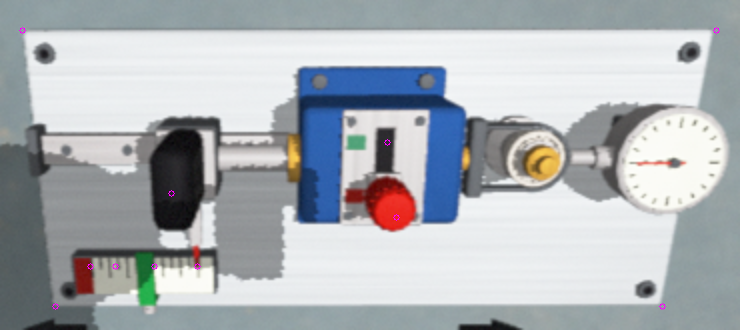

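View pics/wz1.png

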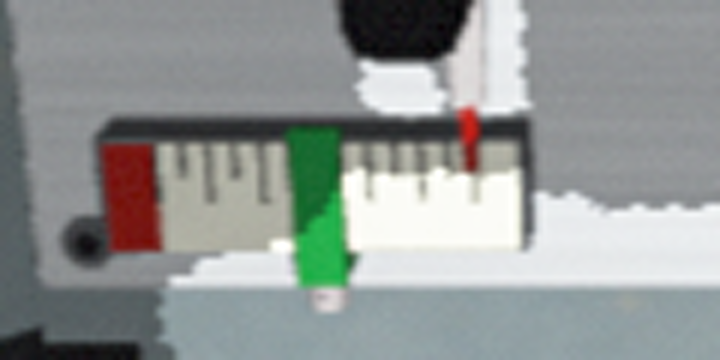

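```bash
sed -i 's/^POSE=.*/POSE=np.array([0.6690,-0.1520,-0.2710])/' h.py; python3 go.py -20 -11 80
```

```text
2.6167 [ 0.598  -0.1384  0.2398] [3.142 0.    1.298] [-0.6 -0.3  0.4] 0.0881 [-0.42  0.27  1.5  -0.    1.37 -0.15]
fix tcp mm [-72.   -5.9 239.8]
lin cm [-0.5   5.2  15.98] rot deg [ 0.    0.01 -0.07]
```

Call:
move_arm(linear=[[-0.5,5.2,0],[-0.5,5.2,3],[-0.5,5.2,6],[-0.5,5.2,9],[-0.5,5.2,11],[-0.5,5.2,12],[-0.5,5.2,12],[-0.5,5.2,12],[-0.5,5.2,12],[-0.5,5.2,12]], rot=[[0,0,0],[0,0,0],[0,0,0],[0,0,0],[0,0,0],[0,0,0],[0,0,0],[0,0,0],[0,0,0],[0,0,0]])

```text
time: 3.45
tcp_pos: [0.6488, -0.1566, 0.1221]
eef_rot: [3.138, 0.001, 1.3]
ft_force: [0.4, -0.0, 0.3]
width: 0.0881
```

```bash
python3 snap.py 2 wrist;python3 go.py -20 -11 80
```

```text
3.5 [ 0.6487 -0.1564  0.1218] [3.138e+00 1.000e-03 1.300e+00] [ 1.  -0.3 -0.4] 0.0879 [-0.41  0.49  1.45 -0.    1.2  -0.14]
fix tcp mm [-18.4  -9.7 121.8]
lin cm [-0.13 -0.17  4.18] rot deg [0.2  0.03 0.04]
```

View pics/wrist_2.png

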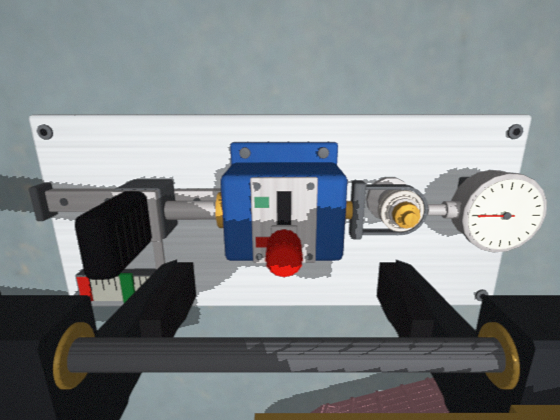

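Run:
```python
import pickle
from h import *
c=pickle.load(open("wrist_2.pkl","rb"))
for uv in [(284.5,266),(285,235),(45,132),(516,131),(481,296)]:
    w=ray(c,uv,.1045 if uv[1]>250 and uv[0]<300 else (.0755 if uv[1]==235 else .014))
    print(uv,w.round(4),(Ro.from_euler("z",-POSE[2]).apply(w-[POSE[0],POSE[1],0])*1e3).round(1))
print((Ro.from_euler("z",-POSE[2]).apply(c["extrinsics"][:3,3]-[POSE[0],POSE[1],0])*1e3).round(1))
```

```text
(284.5, 266) [ 0.6477 -0.158   0.1045] [-19.  -11.5 104.5]
(285, 235) [ 0.6496 -0.1522  0.0755] [-18.7  -5.4  75.5]
(45, 132) [ 0.4971 -0.0522  0.014 ] [-192.3   50.1   14. ]
(516, 131) [ 0.8264 -0.1427  0.014 ] [149.2  51.1  14. ]
(481, 296) [ 0.7891 -0.2746  0.014 ] [148.5 -86.   14. ]
[-18.9  71.2 266.8]
```

Call:
move_arm(linear=[[-0.1,-0.05,2],[-0.1,-0.05,4.1],[-0.1,-0.05,4.1],[-0.1,-0.05,4.1],[-0.1,-0.05,4.1],[-0.1,-0.05,4.1],[-0.1,-0.05,4.1],[-0.1,-0.05,4.1],[-0.1,-0.05,4.1],[-0.1,-0.05,4.1]], rot=[[0,0,0],[0,0,0],[0,0,0],[0,0,0],[0,0,0],[0,0,0],[0,0,0],[0,0,0],[0,0,0],[0,0,0]])

```text
time: 4.33
tcp_pos: [0.647, -0.1568, 0.079]
eef_rot: [3.141, 0.0, 1.301]
ft_force: [-0.2, -1.0, -0.0]
width: 0.0883
```

Call:
move_arm(linear=[[0,0,0],[0,0,0],[0,0,0],[0,0,0],[0,0,0],[0,0,0],[0,0,0],[0,0,0],[0,0,0],[0,0,0]], rot=[[0,0,0],[0,0,0],[0,0,0],[0,0,0],[0,0,0],[0,0,0],[0,0,0],[0,0,0],[0,0,0],[0,0,0]], hand=0)

```text
time: 5.17
tcp_pos: [0.6468, -0.1567, 0.0786]
eef_rot: [-3.142, -0.0, 1.3]
ft_force: [0.4, 0.3, -0.1]
width: 0.0235
```

```bash
sed -i 's/^POSE=.*/POSE=np.array([0.6700,-0.1523,-0.2710])/' h.py; python3 go.py -20 15 80
```

```text
5.1667 [ 0.6468 -0.1567  0.0786] [-3.142 -0.     1.3  ] [ 0.4  0.3 -0.1] 0.0235 [-0.42  0.54  1.47  0.    1.13 -0.15]
fix tcp mm [-21.2 -10.4  78.6]
lin cm [ 2.54  0.12 -0.14] rot deg [-0.   -0.    0.04]
```

Call:
move_arm(linear=[[0,0,0],[0,0,0],[0.4,0,0],[0.8,0,0],[1.2,0,0],[1.6,0,0],[1.9,0,0],[2.2,0,0],[2.3,0,0],[2.3,0,0]], rot=[[0,0,0],[0,0,0],[0,0,0],[0,0,0],[0,0,0],[0,0,0],[0,0,0],[0,0,0],[0,0,0],[0,0,0]])

```text
time: 6.0
tcp_pos: [0.6537, -0.1343, 0.0787]
eef_rot: [3.14, 0.0, 1.301]
ft_force: [4.5, -0.8, -3.2]
width: 0.019
```

Call:
move_arm(linear=[[0.1,0,0],[0.15,0,0],[0.2,0,0],[0.25,0,0],[0.3,0,0],[0.35,0,0],[0.4,0,0],[0.4,0,0],[0.4,0,0],[0.4,0,0]], rot=[[0,0,0],[0,0,0],[0,0,0],[0,0,0],[0,0,0],[0,0,0],[0,0,0],[0,0,0],[0,0,0],[0,0,0]])

```text
time: 6.83
tcp_pos: [0.6539, -0.1336, 0.0787]
eef_rot: [3.14, 0.004, 1.3]
ft_force: [1.7, -11.3, -3.0]
width: 0.0186
```

```bash
python3 snap.py 3 wrist;python3 go.py -20 15 80
```

```text
6.8833 [ 0.6539 -0.1336  0.0787] [3.14  0.004 1.3  ] [  2.1 -11.2  -3.5] 0.0191 [-0.38  0.55  1.47 -0.    1.13 -0.1 ]
fix tcp mm [-20.5  13.7  78.7]
lin cm [ 0.13  0.05 -0.13] rot deg [ 0.07  0.24 -0.  ]
```

View pics/wrist_3.png

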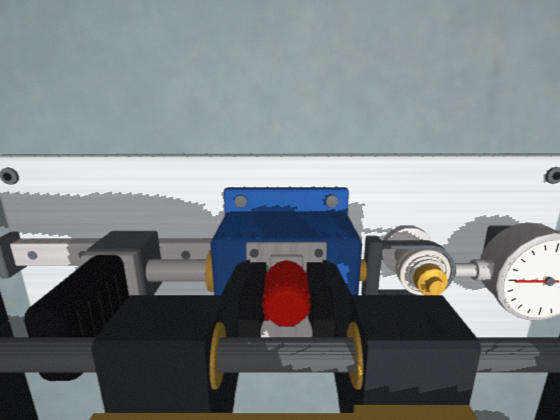

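Call:
move_arm(linear=[[-0.1,0,0],[-0.1,0,0],[-0.1,0,0],[-0.1,0,0],[-0.1,0,-2],[-0.1,0,-5],[-1,-3,-9],[-3,-7,-12],[-5,-11,-12],[-5,-12,-12]], rot=[[0,0,0],[0,0,0],[0,0,0],[0,0,0],[0,0,0],[0,0,0],[0,0,0],[0,0,0],[0,0,0],[0,0,0]], hand=0.6)

```text
time: 7.72
tcp_pos: [0.524, -0.1473, 0.2009]
eef_rot: [3.139, 0.001, 1.301]
ft_force: [-0.5, -0.3, 0.6]
width: 0.0531
```

```bash
python3 snap.py 4 wrist top;python3 go.py -115 0 120
python3 - <<'E'
import cv2
a=cv2.imread("pics/top_4.png")[90:240,260:400]; cv2.imwrite("pics/topz4.png",cv2.resize(a,None,fx=4,fy=4,interpolation=cv2.INTER_CUBIC))
E
```

```text
7.8167 [ 0.5217 -0.1462  0.1993] [-3.141  0.     1.3  ] [-0.2 -0.6 -0.7] 0.0528 [-0.49  0.15  1.73 -0.    1.27 -0.22]
fix tcp mm [-144.5  -33.8  199.3]
lin cm [3.38 2.96 7.93] rot deg [-0.06  0.   -0.01]
```

View pics/wrist_4.png

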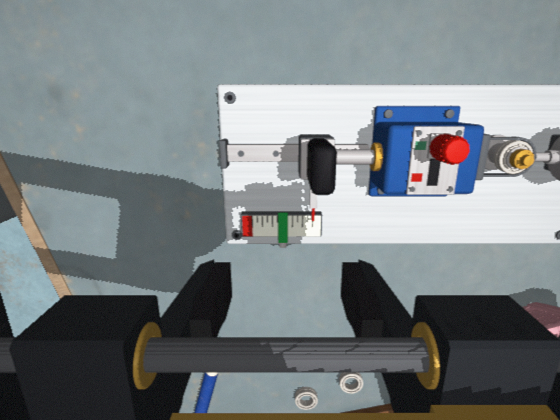

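View pics/topz4.png

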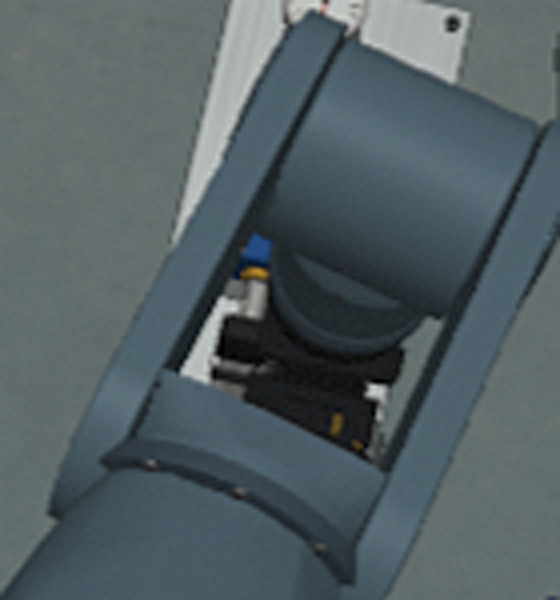

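Run:
```python
import pickle,cv2
from h import *
c=pickle.load(open("wrist_4.pkl","rb"));im=c["img"][:,:,::-1]
cv2.imwrite("pics/wz4.png",cv2.resize(im[195:255,225:335],None,fx=7,fy=7,interpolation=cv2.INTER_CUBIC))
f=lambda w:(Ro.from_euler("z",-POSE[2]).apply(w-[POSE[0],POSE[1],0])*1e3).round(1)
print("cam",f(c["extrinsics"][:3,3]), "knob",f(ray(c,(456,149),.1045)),"screws",f(ray(c,(230,98),.014)),f(ray(c,(237,235),.014)))
hsv=cv2.cvtColor(c["img"],cv2.COLOR_RGB2HSV)
g=(hsv[...,0]>50)&(hsv[...,0]<75)&(hsv[...,1]>150); g[:205]=0;g[250:]=0;g[:,:225]=0;g[:,335:]=0
for v in range(208,248,3):
    k=np.nonzero(g[v])[0]
    if len(k):print(v,k.min(),k.max(),[f(ray(c,((k.min()+k.max())/2,v),z))[:2] for z in(.03,.04)])
```

```text
cam [-142.7   46.9  345.7] knob [-22.2  15.4 104.5] screws [-193.4   49.8   14. ] [-192.7  -86.2   14. ]
214 278 287 [array([-144.9,  -57.7]), array([-144.8,  -54.3])]
217 278 286 [array([-145.4,  -60.8]), array([-145.3,  -57.3])]
220 278 286 [array([-145.4,  -63.9]), array([-145.3,  -60.4])]
223 279 286 [array([-144.9,  -67. ]), array([-144.8,  -63.4])]
226 279 286 [array([-144.9,  -70.2]), array([-144.8,  -66.5])]
229 279 286 [array([-144.9,  -73.3]), array([-144.8,  -69.5])]
232 279 286 [array([-144.9,  -76.5]), array([-144.8,  -72.6])]
235 279 286 [array([-144.9,  -79.7]), array([-144.8,  -75.7])]
238 279 286 [array([-144.9,  -83. ]), array([-144.8,  -78.9])]
241 279 286 [array([-144.9,  -86.2]), array([-144.8,  -82. ])]
```

View pics/wz4.png

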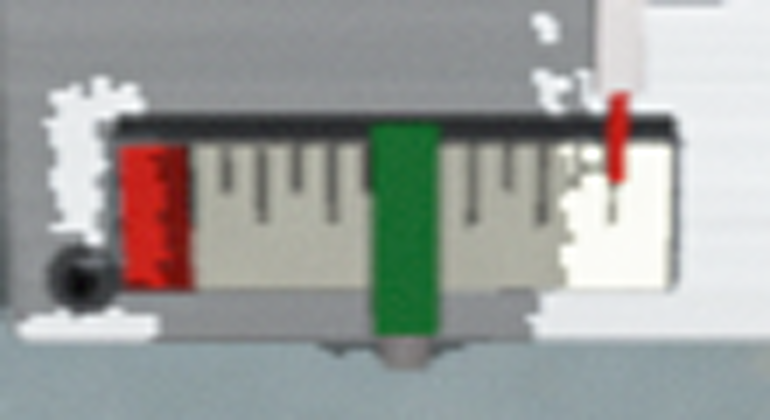

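Call:
move_arm(linear=[[2,1.8,0],[3.4,3,1],[3.4,3,4],[3.4,3,7],[3.4,3,10],[3.4,3,11.9],[3.4,3,11.9],[3.4,3,11.9],[3.4,3,11.9],[3.4,3,11.9]], rot=[[0,0,0],[0,0,0],[0,0,0],[0,0,0],[0,0,0],[0,0,0],[0,0,0],[0,0,0],[0,0,0],[0,0,0]])

```text
time: 8.65
tcp_pos: [0.5646, -0.1225, 0.0816]
eef_rot: [3.138, 0.0, 1.301]
ft_force: [0.7, -0.6, 1.1]
width: 0.053
```

```bash
python3 snap.py 5 wrist;python3 go.py -115 0 80
```

```text
8.7 [ 0.5645 -0.1226  0.0816] [3.138 0.    1.301] [ 0.  -0.1 -0.2] 0.0531 [-0.42  0.37  1.72  0.    1.05 -0.15]
fix tcp mm [-109.6    0.4   81.6]
lin cm [-0.04 -0.54  0.16] rot deg [0.2  0.03 0.05]
```

View pics/wrist_5.png

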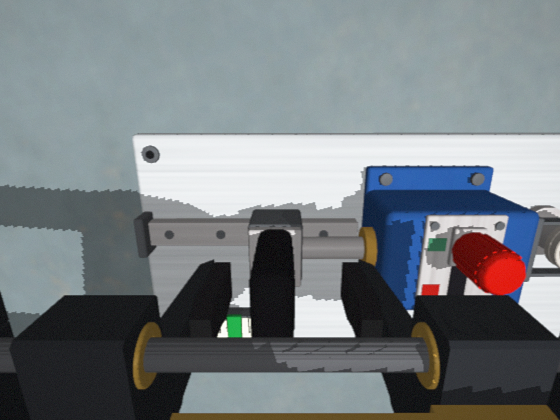

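Call:
move_arm(linear=[[0,-0.5,0.15],[0,-0.5,0.15],[0,-0.5,0.15],[0,-0.5,0.15],[0,-0.5,0.15],[0,-0.5,0.15],[0,-0.5,0.15],[0,-0.5,0.15],[0,-0.5,0.15],[0,-0.5,0.15]], rot=[[0,0,0],[0,0,0],[0,0,0],[0,0,0],[0,0,0],[0,0,0],[0,0,0],[0,0,0],[0,0,0],[0,0,0]])

```text
time: 9.53
tcp_pos: [0.5582, -0.1208, 0.078]
eef_rot: [-3.142, 0.0, 1.3]
ft_force: [-0.4, -0.2, 0.8]
width: 0.0528
```

Call:
move_arm(linear=[[0,0,0],[0,0,0],[0,0,0],[0,0,0],[0,0,0],[0,0,0],[0,0,0],[0,0,0],[0,0,0],[0,0,0]], rot=[[0,0,0],[0,0,0],[0,0,0],[0,0,0],[0,0,0],[0,0,0],[0,0,0],[0,0,0],[0,0,0],[0,0,0]], hand=0)

```text
time: 10.37
tcp_pos: [0.5589, -0.1209, 0.0781]
eef_rot: [3.14, -0.0, 1.3]
ft_force: [5.1, -1.4, -4.2]
width: 0.0177
```

```bash
python3 snap.py 6 wrist side top;python3 go.py -144.6 0 80
python3 - <<'E'
import cv2
a=cv2.imread("pics/side_6.png")[170:260,190:330]; cv2.imwrite("pics/sidez6.png",cv2.resize(a,None,fx=5,fy=5,interpolation=cv2.INTER_CUBIC))
E
```

```text
10.5167 [ 0.5589 -0.1209  0.0781] [3.14 0.   1.3 ] [ 5.5 -1.1 -4.1] 0.018 [-0.42  0.37  1.73  0.    1.04 -0.15]
fix tcp mm [-115.5    0.5   78.1]
lin cm [-0.04 -2.91 -0.19] rot deg [0.09 0.   0.04]
```

View pics/wrist_6.png

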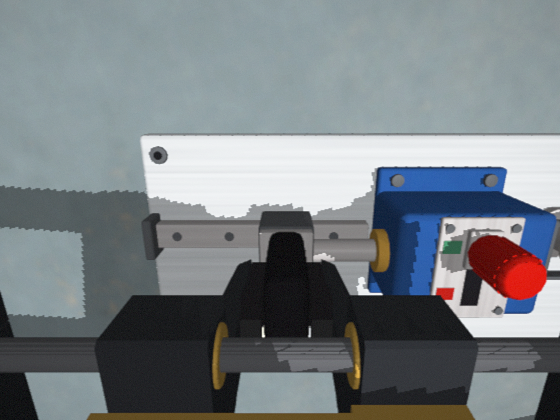

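View pics/sidez6.png

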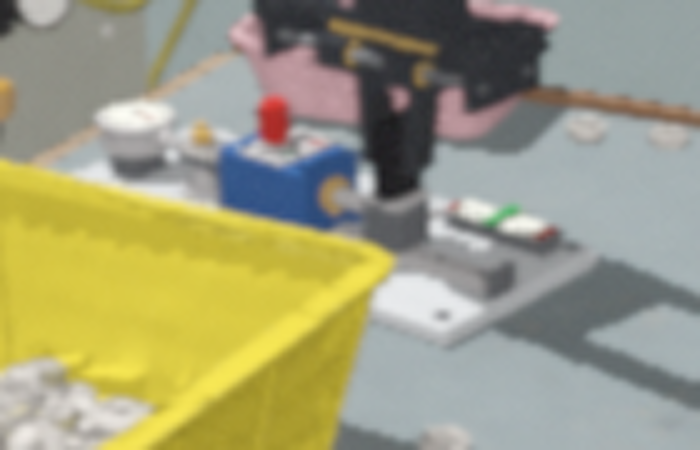

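View pics/top_6.png

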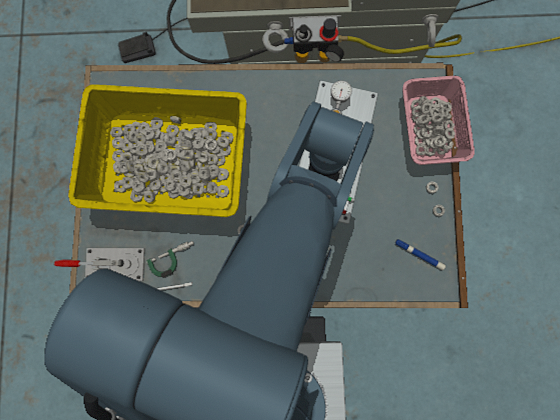

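Call:
move_arm(linear=[[0,-0.2,0],[0,-0.4,0],[0,-0.7,0],[0,-1.0,0],[0,-1.3,0],[0,-1.6,0],[0,-1.9,0],[0,-2.1,0],[0,-2.3,0],[0,-2.3,0]], rot=[[0,0,0],[0,0,0],[0,0,0],[0,0,0],[0,0,0],[0,0,0],[0,0,0],[0,0,0],[0,0,0],[0,0,0]])

```text
time: 11.35
tcp_pos: [0.5373, -0.115, 0.0782]
eef_rot: [3.138, -0.0, 1.3]
ft_force: [9.5, -2.0, -8.3]
width: 0.0177
```

```bash
python3 go.py -144.6 0.5 78.1
```

```text
11.35 [ 0.5373 -0.115   0.0782] [ 3.138 -0.     1.3  ] [ 9.5 -2.  -8.3] 0.0177 [-0.43  0.32  1.79  0.    1.02 -0.16]
fix tcp mm [-137.8    0.4   78.2]
lin cm [ 0.01 -0.68  0.  ] rot deg [ 0.21 -0.    0.03]
```

Call:
move_arm(linear=[[0,-0.2,0],[0,-0.4,0],[0,-0.5,0],[0,-0.6,0],[0,-0.65,0],[0,-0.65,0],[0,-0.65,0],[0,-0.65,0],[0,-0.65,0],[0,-0.65,0]], rot=[[0,0,0],[0,0,0],[0,0,0],[0,0,0],[0,0,0],[0,0,0],[0,0,0],[0,0,0],[0,0,0],[0,0,0]])

```text
time: 12.18
tcp_pos: [0.5316, -0.1134, 0.0782]
eef_rot: [3.137, -0.0, 1.3]
ft_force: [10.3, -2.3, -10.0]
width: 0.0177
```

```bash
python3 snap.py 7 wrist side top;python3 go.py -144.6 0.5 78.1
python3 - <<'E'
import cv2,numpy as np
for n in("6","7"):
    a=cv2.imread(f"pics/side_{n}.png")[195:230,250:310]; b=cv2.imread(f"pics/top_{n}.png")[165:230,300:370]
    cv2.imwrite(f"pics/cmp{n}.png",np.hstack([cv2.resize(a,(600,350),interpolation=cv2.INTER_CUBIC)]))
    cv2.imwrite(f"pics/cmpt{n}.png",cv2.resize(b,None,fx=8,fy=8,interpolation=cv2.INTER_CUBIC))
E
```

```text
12.3333 [ 0.5316 -0.1134  0.0781] [ 3.137 -0.     1.3  ] [11.1 -1.8 -9.9] 0.0176 [-0.43  0.31  1.81  0.    1.02 -0.16]
fix tcp mm [-143.8    0.4   78.1]
lin cm [ 0.01 -0.08  0.  ] rot deg [ 0.25 -0.    0.02]
```

View pics/cmp7.png

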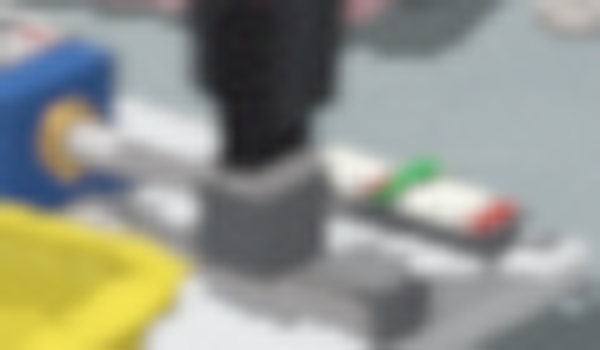

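View pics/cmp6.png

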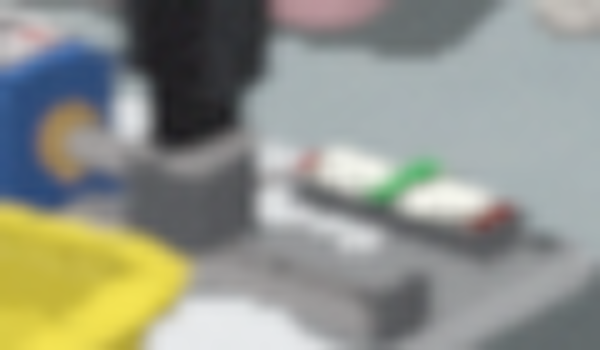

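View pics/cmpt7.png

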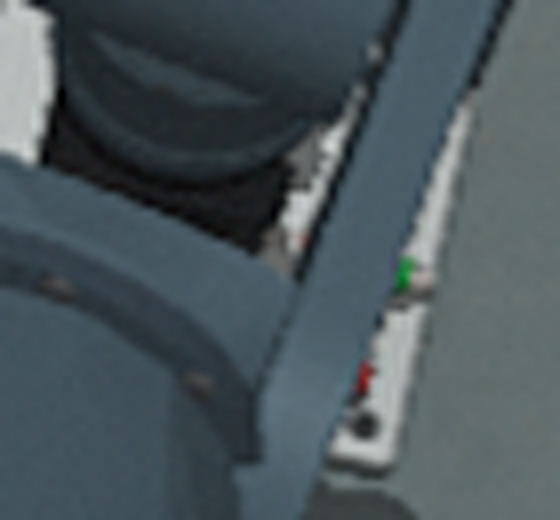

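View pics/wrist_7.png

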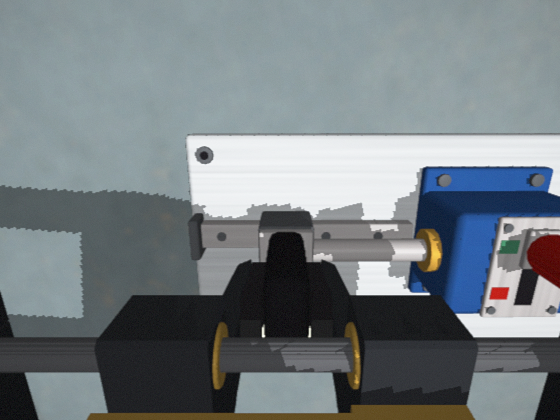

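Run:
```python
import pickle,cv2
from h import *
for n in "67":
    c=pickle.load(open(f"side_{n}.pkl","rb"));im=c["img"]
    a=im[195:230,250:310].astype(int); red=(a[...,0]-np.maximum(a[...,1],a[...,2]));v,u=np.nonzero(red>25);print(n,[(x+250,y+195,red[y,x]) for x,y in zip(u,v) if x<50 and y<25 and x>25])
c=pickle.load(open("side_7.pkl","rb"))
for t in(0,20,25,28.3,29.6,60):
  print(t,proj(c,fw(POSE,np.array([[-115-t,-64.5,32],[-115-t,-58,32],[-115-t,-64.5,38]])/1e3)).round(1).tolist())
im=c["img"][:,:,::-1]
cv2.imwrite("pics/sz7.png",cv2.resize(im[200:225,270:310],None,fx=18,fy=18,interpolation=cv2.INTER_NEAREST))
# slide travel from wrist: bushing/carriage
```

```text
6 [(np.int64(278), np.int64(195), np.int64(28)), (np.int64(279), np.int64(195), np.int64(30)), (np.int64(280), np.int64(195), np.int64(30)), (np.int64(281), np.int64(195), np.int64(31)), (np.int64(282), np.int64(195), np.int64(30)), (np.int64(283), np.int64(195), np.int64(30)), (np.int64(284), np.int64(195), np.int64(30)), (np.int64(285), np.int64(195), np.int64(29)), (np.int64(286), np.int64(195), np.int64(26)), (np.int64(279), np.int64(196), np.int64(28)), (np.int64(280), np.int64(196), np.int64(28)), (np.int64(281), np.int64(196), np.int64(28)), (np.int64(282), np.int64(196), np.int64(28)), (np.int64(283), np.int64(196), np.int64(28)), (np.int64(284), np.int64(196), np.int64(27)), (np.int64(280), np.int64(211), np.int64(29)), (np.int64(298), np.int64(216), np.int64(29)), (np.int64(299), np.int64(216), np.int64(42)), (np.int64(298), np.int64(217), np.int64(34))]
7 [(np.int64(285), np.int64(195), np.int64(26)), (np.int64(286), np.int64(195), np.int64(26)), (np.int64(299), np.int64(215), np.int64(49)), (np.int64(297), np.int64(216), np.int64(36)), (np.int64(298), np.int64(216), np.int64(64)), (np.int64(299), np.int64(216), np.int64(84)), (np.int64(297), np.int64(217), np.int64(51)), (np.int64(298), np.int64(217), np.int64(68)), (np.int64(299), np.int64(217), np.int64(52))]
0 [[281.2, 210.8], [280.0, 211.4], [281.2, 209.1]]
20 [[285.9, 212.3], [284.7, 212.9], [285.9, 210.6]]
25 [[287.1, 212.6], [285.9, 213.2], [287.1, 211.0]]
28.3 [[287.9, 212.9], [286.7, 213.5], [287.9, 211.2]]
29.6 [[288.2, 213.0], [287.0, 213.6], [288.2, 211.3]]
60 [[295.6, 215.3], [294.4, 215.9], [295.6, 213.6]]
```

View pics/sz7.png

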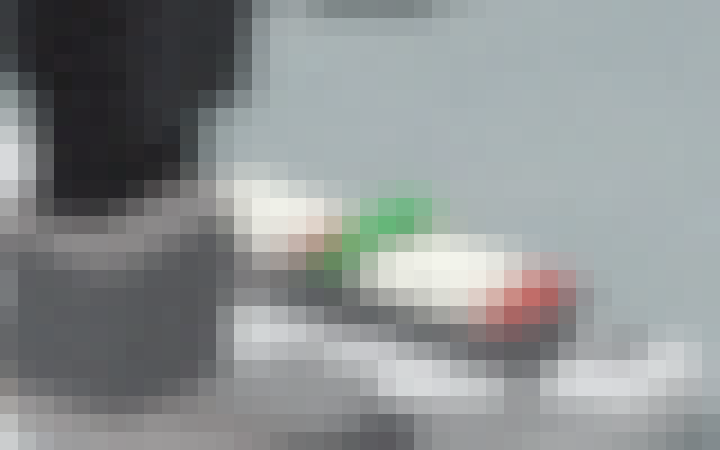

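Run:
```python
import pickle,cv2
from h import *
o=[]
for n in "567":
    c=pickle.load(open(f"wrist_{n}.pkl","rb"));im=c["img"][:,:,::-1]
    for t in (0,28.3):
        print(n,t,proj(c,fw(POSE,np.array([[-130-t,18,61],[-100-t,18,61],[-193.2,50,14]])/1e3)).round(1).tolist())
    o.append(cv2.resize(im[205:265,240:330],None,fx=5,fy=5,interpolation=cv2.INTER_NEAREST)[:190])
    g=cv2.cvtColor(im,cv2.COLOR_BGR2GRAY)
    print(g[216:221,240:330].mean(0).round().astype(int).tolist())
    s=g[145:166,140:220].astype(float);m=s<110;v,u=np.nonzero(m);print("screw",u.mean()+140,v.mean()+145)
cv2.imwrite("pics/car.png",np.vstack(o))
```

```text
5 0 [[246.5, 230.1], [304.2, 230.1], [151.1, 154.8]]
5 28.3 [[192.1, 230.0], [249.8, 230.1], [151.1, 154.8]]
[122, 121, 120, 120, 121, 121, 121, 121, 122, 116, 92, 63, 53, 53, 55, 53, 57, 56, 55, 56, 55, 56, 57, 55, 56, 55, 56, 53, 56, 56, 56, 55, 56, 56, 58, 57, 56, 56, 58, 55, 55, 55, 56, 53, 54, 52, 50, 51, 50, 51, 52, 51, 51, 51, 51, 52, 52, 51, 48, 49, 50, 92, 117, 122, 122, 122, 122, 121, 120, 121, 122, 122, 121, 122, 121, 121, 122, 121, 121, 121, 121, 121, 121, 120, 121, 121, 121, 121, 121, 121]
screw 150.10714285714286 154.6357142857143
6 0 [[257.5, 232.5], [316.2, 232.5], [158.9, 155.6]]
6 28.3 [[202.0, 232.4], [260.8, 232.5], [158.9, 155.6]]
[163, 156, 146, 145, 146, 145, 142, 142, 143, 143, 143, 142, 142, 141, 143, 142, 142, 142, 143, 141, 114, 69, 49, 49, 51, 50, 51, 51, 52, 51, 51, 51, 50, 51, 51, 51, 51, 53, 50, 51, 50, 51, 51, 51, 50, 52, 52, 50, 50, 52, 51, 51, 51, 51, 52, 51, 52, 51, 50, 51, 52, 51, 52, 51, 53, 55, 57, 56, 57, 57, 61, 99, 133, 143, 143, 144, 142, 142, 142, 143, 143, 143, 142, 143, 143, 143, 142, 142, 142, 143]
screw 158.02255639097746 155.21804511278197
7 0 [[312.8, 232.4], [371.5, 232.4], [204.9, 155.7]]
7 28.3 [[257.4, 232.4], [316.2, 232.4], [204.9, 155.7]]
[144, 144, 144, 141, 139, 140, 141, 141, 140, 141, 141, 141, 140, 141, 140, 140, 141, 142, 141, 136, 103, 60, 49, 49, 50, 49, 49, 51, 49, 49, 50, 50, 51, 50, 52, 50, 51, 51, 49, 50, 50, 51, 49, 51, 51, 50, 51, 50, 51, 51, 51, 50, 49, 51, 52, 50, 50, 51, 50, 52, 51, 51, 50, 52, 52, 53, 54, 56, 57, 56, 65, 103, 139, 171, 174, 164, 154, 142, 141, 142, 142, 141, 140, 138, 139, 139, 139, 138, 139, 138]
screw 203.6484375 155.4375
```

View pics/car.png

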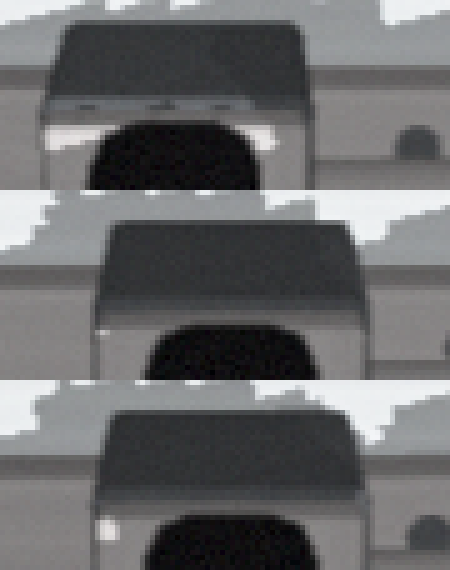

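Call:
move_arm(linear=[[0,-0.07,0],[0,-0.13,0],[0,-0.13,0],[0,-0.13,0],[0,-0.13,0],[0,-0.13,0],[0,-0.13,0],[0,-0.13,0],[0,-0.13,0],[0,-0.13,0]], rot=[[0,0,0],[0,0,0],[0,0,0],[0,0,0],[0,0,0],[0,0,0],[0,0,0],[0,0,0],[0,0,0],[0,0,0]])

```text
time: 13.17
tcp_pos: [0.5304, -0.1131, 0.0782]
eef_rot: [3.137, -0.0, 1.3]
ft_force: [11.3, -1.6, -10.1]
width: 0.0174
```

```bash
python3 snap.py 8 wrist side;python3 go.py -145.1 0.5 78.1
python3 - <<'E'
import pickle,cv2
from h import *
c=pickle.load(open("wrist_8.pkl","rb"));g=cv2.cvtColor(c["img"],cv2.COLOR_RGB2GRAY)
s=g[145:166,140:220].astype(float);v,u=np.nonzero(s<110);print("screw",u.mean()+140)
print(g[216:221,255:266].mean(0),g[216:221,306:316].mean(0))
c=pickle.load(open("side_8.pkl","rb"));im=c["img"][:,:,::-1]
cv2.imwrite("pics/sz8.png",cv2.resize(im[180:230,230:310],None,fx=9,fy=9,interpolation=cv2.INTER_CUBIC))
E
```

```text
13.2667 [ 0.5304 -0.1131  0.0782] [ 3.137 -0.     1.3  ] [ 11.2  -1.9 -10.3] 0.0178 [-0.43  0.31  1.81  0.    1.02 -0.16]
fix tcp mm [-145.     0.4   78.2]
lin cm [ 0.01 -0.01  0.01] rot deg [ 0.27 -0.    0.02]
screw 205.1076923076923
[139.  139.6 141.  142.4 135.6 101.6  59.4  48.2  48.8  50.4  49.4] [ 55.8  55.6  56.   55.   67.  108.  136.4 141.4 141.6 142.8]
```

View pics/sz8.png

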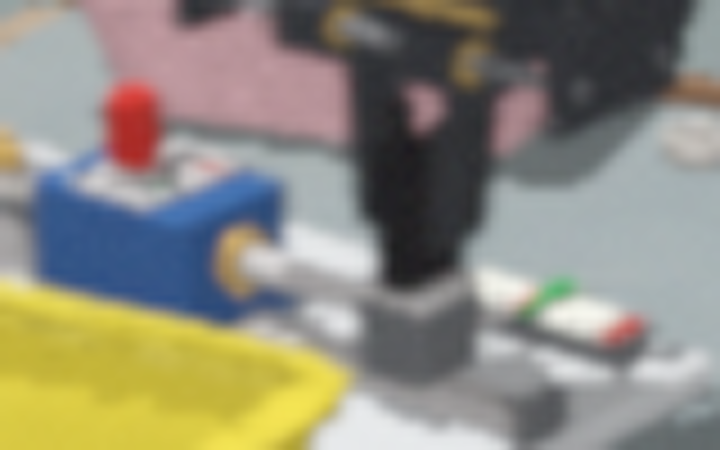

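Run:
```python
from cell import r
print(r.close_job()); s=r.get_state(); print(s["time"],s["tcp_pos"],s["width"])
```

```text
the job is handed in; nothing more can be done
None
the job is handed in; nothing more can be done
```

The bearing is at its test load: the lock knob is at its green end stop and the gripper is holding the black grip with the pointer at the green clip. I handed the job in at about 13.3 s. It reports no verdict, and the robot could not be read afterwards.

- **Lock:** I gripped the knob and slid it left until the push rose to about 11 N against the stop, with the tool at about +13.7 mm in the fixture's y. A later wrist picture shows the knob at the green side, and the slide then pulled freely.
- **Clip position:** A wrist picture taken from almost straight above the clip puts it 29.6 mm from the pointer's home place.
- **Pull:** The arm's own measurement gives 29.5 mm of travel. The last pull was about 11.3 N, against about 11.5 N expected from the spring, and the grip did not slip between the fingers.
- **Red end:** The pull never went past about 29.5 mm, well short of where the red begins at 60 mm.
- **Checks that disagreed or were limited:** The wrist picture's plate screw gives about 29.0 mm of travel instead of 29.5 mm. I could not view the pointer and clip closely while holding, because the gripper and arm hide them. The side camera shows the red pointer at the clip, but only to about 4 mm per pixel.
- **Loose things:** The arm worked only over the fixture, and no force reading suggested contact with anything else. I did not compare before and after pictures of the loose things.

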